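# Fish a dropped model wheel out of a gap and return it to its tube

### The job

A road wheel for the model has fallen deep into the narrow gap between the grey parts cabinet and the clear display case. Use the bent hook (not your fingers) to rake it out through the open end of the gap onto the clear desk, put the hook back down on the desk, and then drop the wheel flat into the upright clear tube so that it lies squarely on top of the two wheels already stored there. Leave the phone, the cup and the tumbler where they are.

Things in the scene. Friction and masses are not known exactly. Their poses are not given: they have to be found in the camera images.
- bay: Two fixed units, 120 mm high, with a gap 42 mm wide between them, open above and at both ends. Origin: desk level, gap's centre line, plane of its mouth (end at the robot's right; desk is clear 150 mm before it). +x runs into the gap (x 0 to 190 mm), z up. Grey parts cabinet at y +21 to +91 mm (robot's side); clear display case, solid to touch, at y -21 to -121 mm.
- wheel_center (a point): Centre (mid-height) of the dropped wheel: a solid disc 30 mm in diameter, 24 mm high, orange ends, black tread, about 30 g; z along its axis. It starts flat on the desk, 85 to 115 mm into the gap from its mouth, and slides when pulled.
- wheel: The same dropped wheel; origin at the centre of its underside, z along its axis.
- hook_grip (a point): Grip point of the loose hook (about 160 g), mid-height in its red handle, 20 mm above the hook's underside; +x along the handle towards rod and tip, z up. Handle: 80 mm long (x), 18 mm wide (y), 6 to 34 mm above the underside; grip it across its width from above. The hook stands by itself on a wooden foot 80 x 34 x 6 mm.
- hook_tip (a point): Middle of the hook's crossbar, 230 mm along +x from the grip point, 9 mm above the hook's underside. The crossbar is a shallow V of 6 mm rod, 32 mm wide (y); its ends bend 8 mm back towards the handle, so that it cups the wheel when drawn towards the handle; the cupped wheel's centre is then about 18 mm nearer the handle than this point.
- hook: The hook; origin at its underside below the grip point, same axes. Its 6 mm steel rod leaves the handle, rises, runs level (axis 45 mm above the underside, x 85 to 220 mm) and turns straight down at x 230 mm to the crossbar. Foot on the desk, the level rod passes 18 mm above the wheel; raised 22 mm or more, the crossbar passes over the wheel.
- magazine: Fixed upright clear tube on a black base plate 80 x 80 x 8 mm. Origin on the desk on the tube's axis, z up. Bore 35 mm, outside 41 mm. Two wheels like the dropped one lie flat in it, the upper one's top 56 mm above the desk; the added wheel's centre comes to 68 mm.
- magazine_mouth (a point): Centre of the tube's rim, on its axis, 88 mm above the desk. Over its top 8 mm the tube flares to 50 mm outside, about 44 mm inside.
- phone: Bystander: phone lying flat, 150 x 74 x 9 mm, red with a black screen; origin at the centre of its underside.
- cup: Bystander: black cup, 72 mm in diameter, 100 mm high; origin at the centre of its underside.
- tumbler: Bystander: brown tumbler, 68 mm in diameter, 170 mm high; origin at the centre of its underside.

How it is judged:
On the way, in this order (a step that is already met when the one before it is completed fails the run):
1. the hook touches the wheel while the wheel is still in the gap (contact force between hook and wheel above 0.02 N and x of wheel_center in the frame of bay above 0.02 m), for 0.02 s.
2. the wheel is out of the gap, on the desk in front of the mouth (x of wheel_center in the frame of bay below -0.02 m and height (world z) of wheel_center below 0.03 m), for 0.2 s.
3. the hook is down on the desk and let go, with the wheel still on the desk (height (world z) of hook_grip below 0.04 m and contact force between the fingers and hook below 0.02 N and linear speed of hook below 0.03 m/s and height (world z) of wheel_center below 0.03 m), for 0.2 s.
At the end, for the whole second after the job is handed in: The dropped wheel lies at rest in the tube on the two stored wheels: its centre within 6 mm of the tube's axis, 64 to 72 mm above the desk, its axis within 0.15 rad of vertical (either end up). The hook is at rest on the desk, its grip point below 40 mm (horizontal distance between wheel_center and magazine_mouth below 0.006 m and height (world z) of wheel_center between 0.064 and 0.072 m and angle between the z axis of wheel_center and the z axis of magazine, either way round below 0.15 rad and linear speed of each of wheel, hook below 0.02 m/s and height (world z) of hook_grip below 0.04 m); the robot touches nothing.
It fails at once if the fingers touch the wheel while it is inside the gap (contact force between the fingers and wheel above 0.1 N and x of wheel_center in the frame of bay between 0 and 0.19 m and y of wheel_center in the frame of bay between -0.021 and 0.021 m and height (world z) of wheel_center below 0.1 m).
It fails at once if the phone is moved more than 30 mm (distance of phone from where it was at the start of the episode above 0.03 m).
It fails at once if the cup is moved more than 30 mm (distance of cup from where it was at the start of the episode above 0.03 m).
It fails at once if the tumbler is moved more than 30 mm (distance of tumbler from where it was at the start of the episode above 0.03 m).
It also fails if it takes over 72 s, if anything falls off the work surface, if the arm or the gripper's body presses on something with over 40 N, if the wrist force passes 120 N, or if a joint passes its speed limit or range.

### The arm

A 6-joint arm with a two-finger parallel gripper is mounted at the origin on the work surface. World frame = base frame: x ahead of the robot, y to its left, z up, the work surface at z = 0. Lengths are in m, angles in rad, forces in N, time in s.
With the tool pointing down it reaches from about 0.325 to 0.775 m from the base axis. Payload 5.5 kg.
Tool frame: the origin (TCP) lies between the finger pads; the fingertips stand 8 mm ahead of it and the grasp point (between the pads) lies 11 mm behind it (tcp_to_tips is the distance from the TCP to the fingertips, in m); z points along the fingers, y is the direction in which the jaws open and shut (so a half turn about z gives the same grasp; the last joint's range is limited). The gripper opens to 88 mm and grips with 3 to 60 N. Pads are 20 mm wide; open, the fingers measure 115 mm over their backs; the gripper's body (75 mm by 178 mm) begins 61 mm behind the grasp point.
Start: joints at [1.288, 0.091, 1.231, -0, 1.82, -0.057], TCP at [0.134, 0.585, 0.231] pointing down, gripper open.
Joint ranges: [-2.87, 2.87], [-0.86, 2.18], [0.17, 2.46], [-1.51, 4.65], [0.06, 2.69], [-2.65, 2.65]. Speed limits (rad/s): [2.57, 2.57, 3.01, 3.14, 3.14, 3.14].

### API

Orientations are given as a unit quaternion [w, x, y, z].
In Python, from bench import * gives the robot as it stands. Calls block until the motion is done:
- move_to(position, orientation): joint-space move of the TCP to a pose.
- move_l(position, speed=0.15, orientation=None): straight line of the TCP; orientation=None keeps the orientation; speed is the mean speed in m/s.
- movej(angles): joint-space move.
- gripper_open() and close(): open the fingers fully, or close them until they stop; the grip force is fixed at half the most.
- hold(seconds).
- inverse_kinematics(position, orientation): joint angles nearest the present ones, or None.
- state(): the state.
- get_image(name): name is "scene" or "top" or "wrist"; returns a dict with "frame" (400x640x3 uint8, blue, green, red), "depth" (400x640 float32, m along the optical axis (not along the pixel's ray), 0 where there is no reading), "camera_matrix" (3x3 intrinsics, pixels), "k1" (the pictures are not rectified: a ray, as slopes to the right and down, at radius r is drawn at 1 + k1 r^2 times it, then the intrinsics apply), "view" (4x4, takes a point from world to camera coordinates). Camera axes: x right, y up, looking along -z (the intrinsics and any distortion apply to the point x, -y, -z); pixel columns grow to the right and rows downward; lengths in m; the calibration is good to about 2 mm. A picture is of the moment at which its call begins.
A pose or a line that the arm cannot do raises IKError and nothing moves.
- job_done(): hands the job in, once; it reports no verdict.
The state is a dict: "time": time; "joint_pos": joint angles; "dq": joint speeds; "joint_torque": joint torques, N m; "ee_pos": TCP position; "ee_rot": TCP orientation; "ft_force": force on the tool from outside, world axes, zero at the start; "moment": the same for the moment, N m; "finger_gap": finger opening in m.
Only numpy, scipy, OpenCV 4.12 (cv2) and the standard library are available. Lean on these libraries where they do the work, as an engineer would, in place of code of your own. Each camera call takes 0.05 s, during which the arm holds its last target. There are 200 camera calls.

## Working session

There is one attempt and no reset: what is moved stays moved. The work goes in short steps, each a Python script; the robot and the scene stay as the last script left them, time stands still between calls to the robot, and variables do not carry over. Pictures are saved under pics/ and viewed, about 8 in all and at most 12, crops included, and the job is handed in when it is done.

```bash
ls; mkdir -p pics
cat > h.py <<'E'
import numpy as np, cv2
from bench import *
def world(im):
    """HxWx3 world points for every pixel"""
    K=np.array(im["camera_matrix"]);k1=im["k1"];d=im["depth"];H,W=d.shape
    u,v=np.meshgrid(np.arange(W),np.arange(H))
    p=cv2.undistortPoints(np.stack([u,v],-1).reshape(-1,1,2).astype(np.float64),K,np.array([k1,0,0,0.])).reshape(H,W,2)
    c=np.stack([p[...,0]*d,-p[...,1]*d,-d,np.ones_like(d)],-1)
    w=c@np.linalg.inv(np.array(im["view"])).T
    w[d==0]=np.nan
    return w[...,:3]
def ray(im,u,v,z):
    """world point where pixel ray meets plane z"""
    K=np.array(im["camera_matrix"])
    p=cv2.undistortPoints(np.array([[[u,v]]],float),K,np.array([im["k1"],0,0,0.])).ravel()
    T=np.linalg.inv(np.array(im["view"]))
    d=T[:3,:3]@np.array([p[0],-p[1],-1]);o=T[:3,3]
    return o+d*(z-o[2])/d[2]
E
python3 - <<'E'
from h import *
import pickle
for n in("top","scene"):
    im=get_image(n);pickle.dump(im,open(n+"0.pkl","wb"))
    cv2.imwrite(f"pics/{n}0.png",im["frame"]); print(n,np.linalg.inv(np.array(im["view"])).round(3).tolist(),im["k1"],np.array(im["camera_matrix"]).tolist())
print(state())
E
```

```text
pics
top [[0.069, 0.975, -0.211, 0.346], [-0.998, 0.067, -0.017, -0.006], [-0.003, 0.211, 0.977, 1.225], [0.0, 0.0, 0.0, 1.0]] -0.090322104795601 [[489.08607255811944, 0.0, 331.10921415734197], [0.0, 489.08607255811944, 199.85814727094726], [0.0, 0.0, 1.0]]
scene [[0.724, -0.597, 0.347, 0.934], [0.69, 0.616, -0.379, -0.389], [0.012, 0.514, 0.858, 0.964], [0.0, 0.0, 0.0, 1.0]] -0.0911542497333413 [[414.1400642711848, 0.0, 319.6841014222938], [0.0, 414.1400642711848, 194.098960681805], [0.0, 0.0, 1.0]]
{'time': 0.1, 'joint_pos': array([ 1.28830177e+00,  9.17888280e-02,  1.23175191e+00, -1.71500910e-05,
        1.81982205e+00, -5.66929147e-02]), 'dq': array([-0.00109424, -0.00114548, -0.00123308,  0.00110331,  0.00056241,
       -0.00028755]), 'joint_torque': array([ 3.12457902e-03, -4.47851086e+01, -4.07574213e+01,  7.02047884e-02,
        2.83012079e-02, -1.36597068e-04]), 'ee_pos': array([0.13426399, 0.58452097, 0.22962446]), 'ee_rot': array([-1.41190006e-04,  1.12663170e-01,  9.93632843e-01, -8.73771352e-04]), 'ft_force': array([0.75206995, 0.00144701, 0.45471786]), 'moment': array([ 0.02224063, -0.04256354,  0.03129536]), 'finger_gap': 0.0878779535494741}
```

View pics/top0.png

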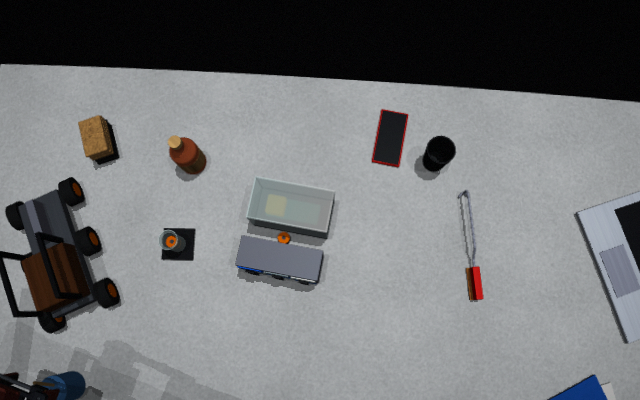

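View pics/scene0.png

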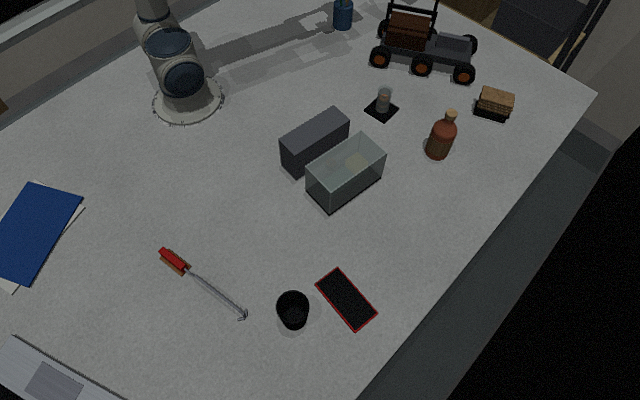

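The top view shows the wheel (284,239) in the gap with its mouth on the right, the hook with handle (475,283) and tip (463,195), and the magazine tube at (172,241). The cup is at (438,152), the phone at (390,138) and the tumbler at (187,155).

Run:
```python
from h import *
import pickle
im=pickle.load(open("top0.pkl","rb"));w=world(im);f=im["frame"].astype(int);hsv=cv2.cvtColor(im["frame"],cv2.COLOR_BGR2HSV)
def rect(m,name):
    p=w[m][:,:2].astype(np.float32);r=cv2.minAreaRect(p)
    print(name,m.sum(),np.round(cv2.boxPoints(r),4).tolist(),'c',np.round(r[0],4),'sz',np.round(r[1],4),round(r[2],2),'zmed',np.median(w[m][:,2]).round(4))
def box(u0,v0,u1,v1):
    m=np.zeros(w.shape[:2],bool);m[v0:v1,u0:u1]=1;return m
z=w[...,2]
print('desk z',np.nanmedian(z[box(350,200,420,300)]))
rect(box(225,230,335,295)&(z>.112)&(z<.128),'cabinet top')
rect(box(235,165,345,240)&(z>.112)&(z<.128),'case top')
red=((hsv[...,0]<8)|(hsv[...,0]>172))&(hsv[...,1]>150)&(hsv[...,2]>80)
rect(box(455,255,495,310)&red&(z>.025),'handle')
rect(box(450,180,480,265)&(z>.03),'rod')
org=(hsv[...,0]>5)&(hsv[...,0]<20)&(hsv[...,1]>180)&(hsv[...,2]>120)
for b,n in((box(270,225,300,250),'wheel'),(box(160,228,190,255),'mag wheel')):
    m=b&org; ys,xs=np.nonzero(m);print(n,m.sum(),xs.min(),xs.max(),ys.min(),ys.max(),w[m].min(0).round(4),w[m].max(0).round(4),'c',ray(im,(xs.min()+xs.max())/2,(ys.min()+ys.max())/2,.024).round(4))
rect(box(155,222,200,265)&(z<.015)&(f.sum(-1)<120),'base')
rect(box(155,222,200,265)&(z>.08)&(z<.1),'rim')
for b,n in((box(420,130,460,175),'cup'),(box(165,130,210,178),'tumbler')):rect(b&(z>.05),n)
rect(box(370,105,412,170)&(z>.005)&(z<.02),'phone')
g=lambda a,s:cv2.resize(a,None,fx=s,fy=s,interpolation=cv2.INTER_CUBIC)
F=im["frame"]
a=g(F[165:295,150:345],4)
cv2.imwrite("pics/crop1.png",np.clip(a.astype(int)*1.5,0,255))
```

```text
desk z -5.534173018273414e-05
cabinet top 2743 [[0.39399999380111694, 0.03180000185966492], [0.5141000151634216, 0.017899999395012856], [0.5360000133514404, 0.20749999582767487], [0.41600000858306885, 0.22139999270439148]] c [0.465  0.1197] sz [0.1908 0.1209] 83.4 zmed 0.1201
case top 3589 [[0.4577000141143799, 0.023600000888109207], [0.609499990940094, 0.006599999964237213], [0.6308000087738037, 0.19660000503063202], [0.47909998893737793, 0.21369999647140503]] c [0.5443 0.1101] sz [0.1913 0.1527] 83.6 zmed 0.1203
handle 223 [[0.38179999589920044, -0.34850001335144043], [0.38420000672340393, -0.36730000376701355], [0.46129998564720154, -0.35749998688697815], [0.45899999141693115, -0.33880001306533813]] c [ 0.4216 -0.353 ] sz [0.0778 0.0189] 7.21 zmed 0.0338
rod 164 [[0.4855000078678131, -0.33809998631477356], [0.48660001158714294, -0.3467000126838684], [0.6531000137329102, -0.3264000117778778], [0.6520000100135803, -0.31769999861717224]] c [ 0.5693 -0.3322] sz [0.1677 0.0087] 6.97 zmed 0.0467
wheel 68 278 289 233 242 [4.788e-01 1.121e-01 3.000e-04] [0.513  0.1419 0.1172] c [0.5016 0.
[... 721 characters left out ...]
, [0.7261999845504761, -0.19269999861717224]] c [ 0.7308 -0.2427] sz [0.0704 0.0717] 49.66 zmed 0.0838
tumbler 891 [[0.6352999806404114, 0.37599998712539673], [0.6879000067710876, 0.33169999718666077], [0.7276999950408936, 0.3790000081062317], [0.6751999855041504, 0.42329999804496765]] c [0.6815 0.3775] sz [0.0618 0.0687] 49.86 zmed 0.116
phone 1442 [[0.699999988079071, -0.07859999686479568], [0.7028999924659729, -0.18529999256134033], [0.8794000148773193, -0.18050000071525574], [0.8765000104904175, -0.0737999975681305]] c [ 0.7897 -0.1296] sz [0.1766 0.1067] 1.57 zmed 0.0093[ WARN:0@0.718] global loadsave.cpp:1063 imwrite_ Unsupported depth image for selected encoder is fallbacked to CV_8U.
```

View pics/crop1.png

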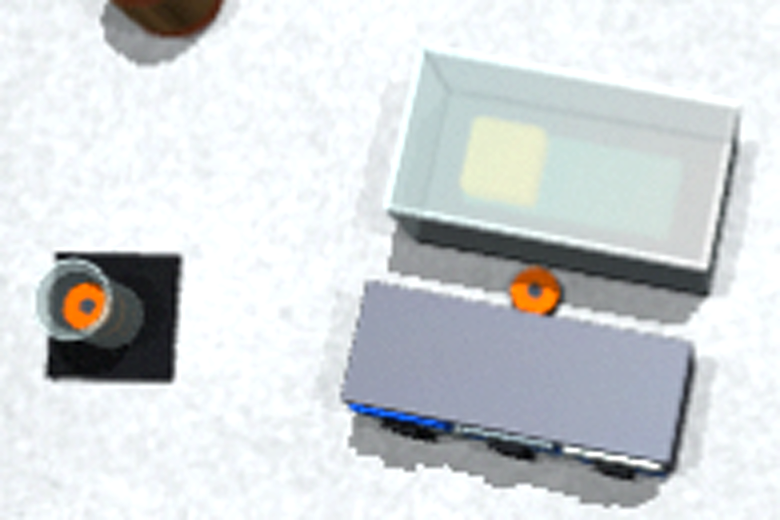

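The crop shows the wheel at about (284,238) in the full image, against the cabinet's gap edge. Next I'll refine the bay frame with separated masks and cross-check it with the scene camera.

Run:
```python
from h import *
import pickle
for n in("top","scene"):
    im=pickle.load(open(n+"0.pkl","rb"));w=world(im);z=w[...,2];hsv=cv2.cvtColor(im["frame"],cv2.COLOR_BGR2HSV)
    roi=(w[...,0]>.36)&(w[...,0]<.66)&(w[...,1]>-.03)&(w[...,1]<.25)
    m=(roi&(abs(z-.12)<.004)).astype(np.uint8)
    k,l,s,c=cv2.connectedComponentsWithStats(m,connectivity=4)
    for i in range(1,k):
        if s[i,4]<150: continue
        r=cv2.minAreaRect(w[l==i][:,:2].astype(np.float32));print(n,'top comp',s[i,4],np.round(r[0],4),np.round(r[1],4),round(r[2],2))
    roi=(abs(w[...,0]-.42)<.08)&(abs(w[...,1]+.35)<.05)
    red=((hsv[...,0]<8)|(hsv[...,0]>172))&(hsv[...,1]>120)&(hsv[...,2]>50)
    r=cv2.minAreaRect(w[roi&red&(abs(z-.034)<.003)][:,:2].astype(np.float32));print('handle',np.round(r[0],4),np.round(r[1],4),r[2])
    for a,b,zz,R,nm in((.502,.12,.024,.025,'wheel'),):
        o=(hsv[...,0]>4)&(hsv[...,0]<20)&(hsv[...,1]>150)&(abs(z-.024)<.006)&(np.hypot(w[...,0]-a,w[...,1]-b)<.03)
        if o.sum():print(nm,o.sum(),w[o].min(0).round(4),w[o].max(0).round(4),np.median(w[o],0).round(4))
    roi=(abs(w[...,0]-.62)<.06)&(abs(w[...,1]+.325)<.04)&(z>.03)
    p=w[roi][:,:2];print('rod far',p[p[:,0].argmax()].round(4),'n',len(p))
    roi=(abs(w[...,0]-.469)<.04)&(abs(w[...,1]-.394)<.04)&(z>.08)&(z<.1)
    if roi.sum():print('rim',cv2.minEnclosingCircle(w[roi][:,:2].astype(np.float32)),np.median(z[roi]))
    roi=(abs(w[...,0]-.469)<.06)&(abs(w[...,1]-.394)<.06)&(abs(z-.008)<.003)&(im["frame"].max(-1)<70)
    r=cv2.minAreaRect(w[roi][:,:2].astype(np.float32));print('base',r)
```

```text
top top comp 3267 [0.57   0.1073] [0.1911 0.1008] 83.3
top top comp 2490 [0.4419 0.1224] [0.1907 0.0738] 83.21
handle [ 0.4213 -0.3531] [0.0775 0.019 ] 7.603545188903809
wheel 98 [0.4899 0.1121 0.0195] [0.5159 0.1399 0.03  ] [0.5023 0.1253 0.024 ]
rod far [ 0.6525 -0.3235] n 92
rim ((0.4686400592327118, 0.3939796984195709), 0.024606995284557343) 0.08626954927892982
base ((0.4693455398082733, 0.3931025266647339), (0.079290971159935, 0.07984210550785065), 3.6257030963897705)
scene top comp 1509 [0.444  0.1188] [0.1929 0.0727] 83.23
scene top comp 2498 [0.5703 0.1037] [0.1928 0.1027] 83.42
handle [ 0.423  -0.3582] [0.0795 0.0185] 8.375447273254395
rod far [ 0.6524 -0.3257] n 108
rim ((0.470598042011261, 0.39100325107574463), 0.025350352749228477) 0.08475553711258699
base ((0.4705429971218109, 0.3897594213485718), (0.08149924874305725, 0.08238595724105835), 3.6845622062683105)
```

```bash
cat >> h.py <<'E'
def Q(deg):
    a=np.radians(deg)/2; return [0,np.cos(a),np.sin(a),0]   # pointing down, tool x at yaw deg
YB=83.3; U=np.array([np.cos(np.radians(YB)),np.sin(np.radians(YB))]); V=np.array([-U[1],U[0]])
M=np.array([.499,.114])-.095*U
def bay(x,y=0): return M+x*U+y*V
E
python3 - <<'E'
from h import *
q=Q(7.6); g=[.422,-.3555]
move_to([*g,.12],q); move_l([*g,.017],.12)
close(); print(state()["finger_gap"],state()["ft_force"])
move_l([*g,.2],.15)
t=bay(-.087); print(t)
move_to([*t,.2],Q(YB))
s=state();print(s["time"],s["ee_pos"],s["ft_force"],s["finger_gap"])
import pickle
im=get_image("top");pickle.dump(im,open("top1.pkl","wb"))
cv2.imwrite("pics/t1.png",cv2.resize(im["frame"][150:350,200:460],None,fx=3,fy=3))
im=get_image("scene");pickle.dump(im,open("scene1.pkl","wb"))
E
```

```text
0.017584411290311384 [-0.1599969   0.01204848  0.12691301]
[ 0.47776593 -0.06675706]
8.1333 [ 0.47775428 -0.06740203  0.1997609 ] [ 0.03643134 -0.58186552 -1.96080169] 0.017850947625093688
```

View pics/t1.png

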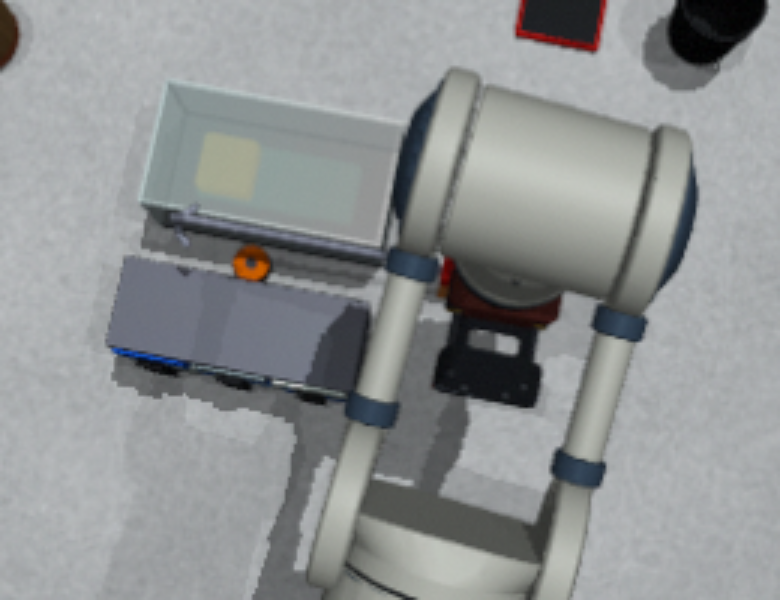

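The crossbar shows at crop (187,225), past the wheel at (252,263). I'll measure the rod's line in bay coordinates with both cameras.

Run:
```python
from h import *
import pickle
for n in("top","scene"):
    im=pickle.load(open(n+"1.pkl","rb"));w=world(im)
    d=w[...,:2]-M; bx=d@U;by=d@V;z=w[...,2]
    m=(z>.215)&(z<.24)&(abs(by)<.03)&(bx>.01)&(bx<.16)
    print(n,m.sum(),'slope/int',np.polyfit(bx[m],by[m],1).round(4),'z',np.polyfit(bx[m],z[m],1).round(4),bx[m].max().round(4))
    c=(z>.175)&(z<.205)&(abs(by)<.04)&(bx>.1)&(bx<.18)
    if c.sum():print(' bar',c.sum(),bx[c].min(),bx[c].max(),by[c].min(),by[c].max())
    # bay itself in this frame
    for lo,hi in((.021,.091),(-.121,-.021)):
        e=(abs(z-.12)<.004)&(by>lo-.015)&(by<hi+.015)&(bx>.03)&(bx<.16)
        print('  edges',np.nanpercentile(by[e],[.5,99.5]).round(4))
```

```text
top 187 slope/int [ 0.0024 -0.0009] z [-0.0166  0.2309] 0.1443
 bar 39 0.13213975565645344 0.14547613082021915 -0.0157620869336655 0.0136707545092332
  edges [0.0215 0.0925]
  edges [-0.1208 -0.0212]
scene 132 slope/int [-0.0034 -0.0023] z [-0.029   0.2311] 0.1415
 bar 33 0.12861776166596076 0.14117099963004576 -0.016858354847899368 0.0128206072101453
  edges [0.019 0.09 ]
  edges [-0.1224 -0.0219]
```

Run:
```python
from h import *
import pickle
t=bay(-.087,.001)
move_l([*t,.1],.15); move_l([*t,.0185],.08)
s=state();print(s["ee_pos"],s["ft_force"])
for x in (-.15,-.2,-.26,-.3):
    move_l([*bay(x,.001),.0185],.08); s=state();print(s["time"],s["ee_pos"],s["ft_force"])
im=get_image("top");pickle.dump(im,open("top2.pkl","wb"))
cv2.imwrite("pics/t2.png",cv2.resize(im["frame"][150:350,220:480],None,fx=3,fy=3))
```

```text
[ 0.47724858 -0.06672932  0.01920579] [-0.20937832  0.74138475 -1.67372348]
11.15 [ 0.46937107 -0.12904176  0.01841018] [-0.09243908  0.32203779 -1.53433202]
11.925 [ 0.46349021 -0.17894096  0.01839411] [ 0.84616369  0.47235257 -1.60138422]
12.825 [ 0.45654485 -0.23835255  0.01839687] [ 0.6400228  -0.37617382 -1.39657321]
13.475 [ 0.45175902 -0.2784279   0.01834678] [-0.60476558 -0.03034124 -1.39639891]
```

View pics/t2.png

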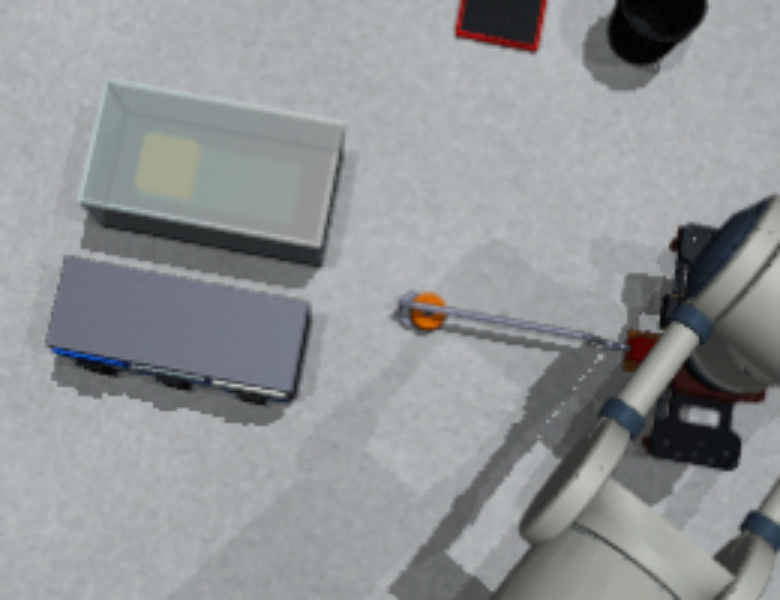

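The wheel is out and cupped at crop (428,311), about 90 mm in front of the mouth. Next I put the hook back where it came from.

Run:
```python
from h import *
import pickle
move_l([*bay(-.288,.001),.0185],.06)
move_l([*bay(-.288,.001),.15],.12)
g=[.422,-.3555]
move_l([*g,.15],.2,Q(7.6)); move_l([*g,.03],.12); move_l([*g,.0172],.03)
print(state()["ft_force"]); gripper_open(); hold(.3)
move_l([*g,.15],.15)
move_to([.42,-.25,.25],Q(YB+90-80))
s=state();print(s["time"],s["ee_pos"],s["finger_gap"])
for n in("top","scene"):
    im=get_image(n);pickle.dump(im,open(n+"3.pkl","wb"));w=world(im);z=w[...,2];hsv=cv2.cvtColor(im["frame"],cv2.COLOR_BGR2HSV)
    d=w[...,:2]-bay(-.088)
    o=(hsv[...,0]>4)&(hsv[...,0]<20)&(hsv[...,1]>130)&(abs(z-.024)<.005)&(np.hypot(d[...,0],d[...,1])<.05)
    print(n,o.sum(),cv2.minEnclosingCircle(w[o][:,:2].astype(np.float32)),np.median(w[o],0))
    m=(abs(z-.034)<.003)&(abs(w[...,0]-.42)<.06)&(abs(w[...,1]+.355)<.03)
    if m.sum()>20:print('handle',cv2.minAreaRect(w[m][:,:2].astype(np.float32)))
    cv2.imwrite(f"pics/{n}3.png",im["frame"])
```

```text
[-0.44140862 -0.01729241 -0.20480102]
22.0333 [ 0.41985837 -0.25007467  0.24909638] 0.08763795700808581
top 105 ((0.47577694058418274, -0.07188675552606583), 0.014672174118459225) [ 0.47577668 -0.07187879  0.02386491]
scene 82 ((0.47698265314102173, -0.07604733109474182), 0.015561937354505062) [ 0.47997671 -0.07665316  0.02404609]
handle ((0.4236893951892853, -0.35746273398399353), (0.08080394566059113, 0.018453985452651978), 6.816349506378174)
```

View pics/scene3.png

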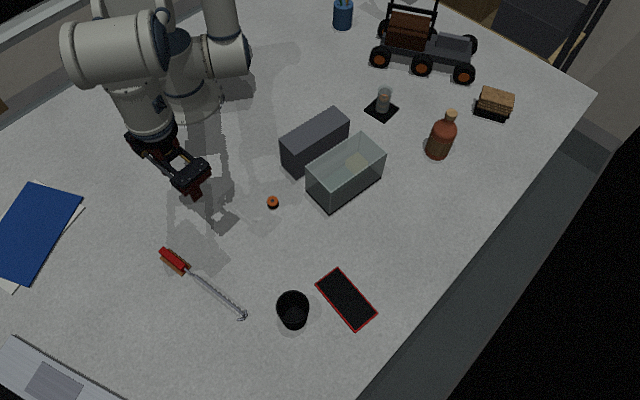

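The wheel is at (272,202) on clear desk, and the hook is down with its handle at (173,261). On to grasping the wheel by its upper part.

Run:
```python
from h import *
import pickle
q=Q(YB); p=[.4765,-.074]; t=[.4697,.392]
move_to([*p,.1],q); move_l([*p,.019],.1); close(); print(state()["finger_gap"])
move_l([*p,.26],.2); move_l([*t,.26],.25); move_l([*t,.15],.2)
s=state();print(s["time"],s["ee_pos"],s["finger_gap"])
for n in("wrist","scene","top"):
    im=get_image(n);pickle.dump(im,open(n+"4.pkl","wb"))
    f=im["frame"]
    if n=="wrist": cv2.imwrite("pics/w4.png",f)
    if n=="scene": cv2.imwrite("pics/s4.png",cv2.resize(f[20:150,300:490],None,fx=4,fy=4))
```

```text
0.029038288981036383
29.05 [0.47019868 0.39203461 0.15155819] 0.029369704287110946
```

View pics/w4.png

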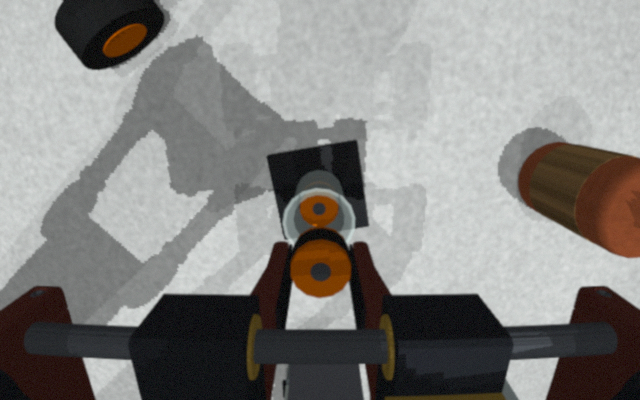

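View pics/s4.png

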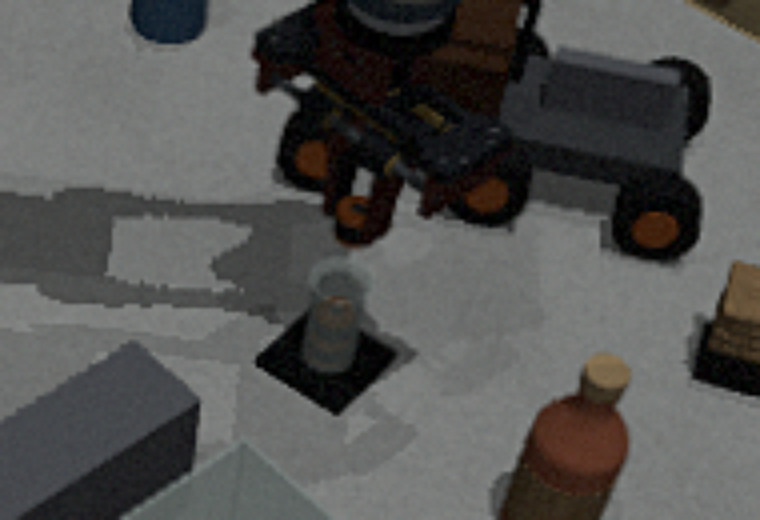

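The wrist view shows the held wheel upright at (321,269), with the tube rim just beyond it at (319,220). Measuring the offset between them from depth.

Run:
```python
from h import *
import pickle
from scipy.optimize import least_squares
t=np.array([.4697,.392])
def circ(p,R):
    r=least_squares(lambda c:np.hypot(*(p-c).T)-R,p.mean(0),loss='soft_l1',f_scale=.001);return r.x.round(4),np.sqrt(np.mean(r.fun**2)).round(4)
for n in("wrist","top","scene"):
    im=pickle.load(open(n+"4.pkl","rb"));w=world(im);z=w[...,2];hsv=cv2.cvtColor(im["frame"],cv2.COLOR_BGR2HSV)
    near=np.hypot(w[...,0]-t[0],w[...,1]-t[1])<.04
    m=near&(abs(z-.0875)<.003)
    if m.sum()>20:print(n,'rim',m.sum(),circ(w[m][:,:2],.0235),cv2.minEnclosingCircle(w[m][:,:2].astype(np.float32)))
    o=near&(hsv[...,0]>4)&(hsv[...,0]<22)&(hsv[...,1]>120)&(abs(z-.156)<.008)
    if o.sum()>20:
        print(n,'wheel',o.sum(),cv2.minEnclosingCircle(w[o][:,:2].astype(np.float32)),np.median(w[o],0).round(4))
        A=np.c_[w[o][:,:2],np.ones(o.sum())];print('  tilt',np.linalg.lstsq(A,w[o][:,2],rcond=None)[0].round(3))
print(state()["ee_pos"])
```

```text
wrist rim 845 (array([0.4689, 0.3922]), np.float64(0.0016)) ((0.4689251482486725, 0.3928639888763428), 0.024684783071279526)
wrist wheel 2825 ((0.4707852303981781, 0.40147992968559265), 0.022792497649788857) [0.4701 0.3975 0.156 ]
  tilt [-0.    -0.051  0.176]
top rim 65 (array([0.4688, 0.396 ]), np.float64(0.0021)) ((0.46928924322128296, 0.3940241038799286), 0.024028895422816277)
top wheel 90 ((0.47531160712242126, 0.39193034172058105), 0.01900286041200161) [0.4708 0.3872 0.1579]
  tilt [0.018 0.042 0.133]
scene rim 55 (array([0.4715, 0.3896]), np.float64(0.0026)) ((0.47069573402404785, 0.3914499580860138), 0.024631507694721222)
scene wheel 58 ((0.47116246819496155, 0.3869349956512451), 0.025073513388633728) [0.4688 0.3845 0.1571]
  tilt [-0.013 -0.06   0.186]
[0.47052599 0.39250778 0.1525755 ]
```

Run:
```python
from h import *
hold(.5); s=state(); print(s["time"],s["ee_pos"],s["ft_force"],s["finger_gap"])
im=get_image("wrist");w=world(im);z=w[...,2];hsv=cv2.cvtColor(im["frame"],cv2.COLOR_BGR2HSV)
for nm,(u0,u1,v0,v1),zz in(("held",(288,354,235,300),None),("stored",(295,345,190,235),.056)):
    o=np.zeros(z.shape,np.uint8);o[v0:v1,u0:u1]=1
    o&=((hsv[...,0]>6)&(hsv[...,0]<22)&(hsv[...,1]>170)&(hsv[...,2]>90)).astype(np.uint8)
    k,l,st,c=cv2.connectedComponentsWithStats(o);i=1+st[1:,4].argmax();m=l==i
    cn=max(cv2.findContours(m.astype(np.uint8),cv2.RETR_EXTERNAL,cv2.CHAIN_APPROX_NONE)[0],key=len)
    e=cv2.fitEllipse(cv2.convexHull(cn)); zz=zz or np.nanmedian(z[m])
    print(nm,st[i],e,zz,'ray',ray(im,*e[0],zz).round(4),'depth med',np.nanmedian(w[m],0).round(4),'rng',np.nanpercentile(w[m],[2,98],0).round(4).tolist())
    A=np.c_[w[m][:,:2],np.ones(m.sum())];print('  tilt',np.linalg.lstsq(A,w[m][:,2],rcond=None)[0].round(3))
```

```text
29.7 [0.46969205 0.39196789 0.14993109] [-0.7581124   0.89212786 -0.53338036] 0.028810383642221743
held [ 291  241   60   56 2250] ((320.2819519042969, 268.4759826660156), (54.906455993652344, 59.89243698120117), 88.96182250976562) 0.15449987187609096 ray [0.4696 0.3948 0.1545] depth med [0.4696 0.3955 0.1545] rng [[0.4565, 0.381, 0.1529], [0.4825, 0.4075, 0.1557]]
 ** On entry to DLASCL parameter number  4 had an illegal value
 ** On entry to DLASCL parameter number  4 had an illegal valueTraceback (most recent call last):
  File "<stdin>", line 11, in <module>
    x, resids, rank, s = _umath_linalg.lstsq(a, b, rcond,
                         ~~~~~~~~~~~~~~~~~~~^^^^^^^^^^^^^
                                             signature=signature)
                                             ^^^^^^^^^^^^^^^^^^^^
    raise LinAlgError("SVD did not converge in Linear Least Squares")
numpy.linalg.LinAlgError: SVD did not converge in Linear Least Squares
```

Run:
```python
from h import *
import pickle
t=[.4692,.390]
move_l([*t,.12],.1); hold(.3); f0=state()["ft_force"]
move_l([*t,.0985],.04); hold(.4); s=state(); print(s["time"],s["ee_pos"],s["ft_force"]-f0)
im=get_image("scene"); cv2.imwrite("pics/s5.png",cv2.resize(im["frame"][20:150,300:490],None,fx=4,fy=4)*1)
im=get_image("wrist"); a=im["frame"][130:350,180:460]; cv2.imwrite("pics/w5.png",cv2.resize(a,None,fx=2.5,fy=2.5))
```

```text
31.5833 [0.4692492  0.39003978 0.09867139] [-0.32873786  0.41215749 -0.99262592]
```

View pics/w5.png

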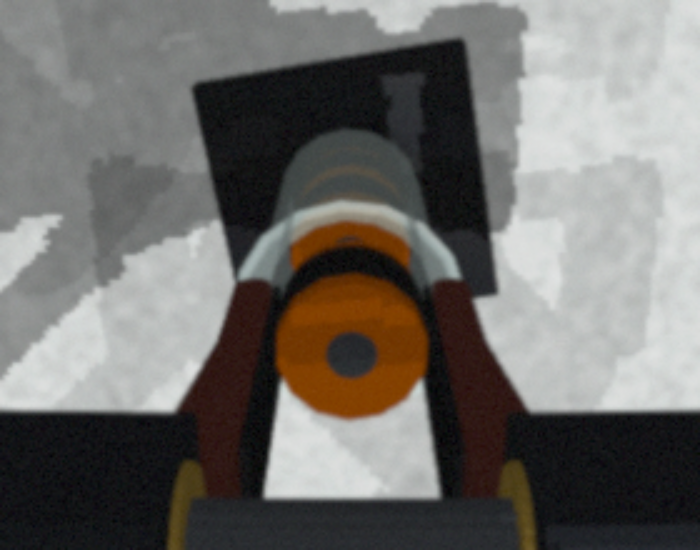

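The wheel (352,350 in the crop) is centred side to side on the rim (237 to 465), with almost no contact force. Releasing.

Run:
```python
from h import *
import pickle
gripper_open(); hold(.4)
t=[.4692,.390]
move_l([*t,.26],.2); 
im=get_image("wrist"); cv2.imwrite("pics/w6.png",im["frame"])
move_l([.45,.2,.3],.25); hold(.3)
for n in("top","scene"):
    im=get_image(n);w=world(im);z=w[...,2];hsv=cv2.cvtColor(im["frame"],cv2.COLOR_BGR2HSV)
    o=(np.hypot(w[...,0]-.4697,w[...,1]-.392)<.03)&(hsv[...,0]>4)&(hsv[...,0]<22)&(hsv[...,1]>120)&(z>.03)
    if o.sum():print(n,o.sum(),np.median(w[o],0).round(4),np.percentile(z[o],[5,95]).round(4))
    if n=="scene": sc=im["frame"]
    else: tp=im["frame"]
a=cv2.resize(tp[215:275,145:215],(350,300),interpolation=cv2.INTER_CUBIC);b=cv2.resize(sc[75:135,350:420],(350,300),interpolation=cv2.INTER_CUBIC)
cv2.imwrite("pics/c6.png",np.vstack([np.hstack([a,b]),cv2.resize(cv2.hconcat([cv2.imread("pics/w6.png"),sc]),(700,220))]))
print(state()["time"],state()["ee_pos"])
```

```text
top 27 [0.4589 0.3909 0.0811] [0.0766 0.0845]
scene 47 [0.471  0.3904 0.0804] [0.0775 0.0848]
35.4333 [0.44999063 0.20047883 0.29972267]
```

View pics/c6.png

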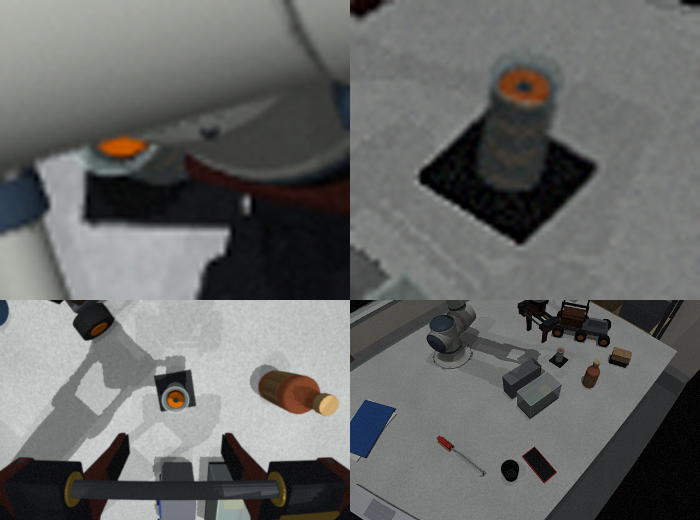

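The wheel lies in the tube with its top at about 80 mm (0.080 m), the expected seated height. Hook, phone, cup and tumbler are in place.

```bash
python3 -c "
from bench import *
hold(.3);job_done();print(state()['time'])"
```

```text
the job is handed in; nothing more can be done
the job is handed in; nothing more can be done
```

The job is handed in. I raked the wheel out of the gap with the hook, set the hook back down where it had been, and dropped the wheel into the tube. The last clock reading was 35.4 s, about half a second before hand-in (limit 72 s).

**Wheel:** After release, its top measured 80 to 81 mm above the desk in the top and scene cameras, where 80 mm means fully seated. In the pictures it looks flat and roughly centred in the bore. I did not measure its final tilt. The only clean centre reading came from the scene camera, about 1.5 mm from my estimate of the tube's axis.

**Hook and other objects:** In the last scene picture the hook lies on the desk, and the phone, cup and tumbler look unmoved. I did not measure those again at the end. The robot was clear of everything.

**Disagreements:**
- The top and scene cameras differed by up to about 5 mm, so I used averages of the two.
- The wrist camera showed the held wheel about 2 mm off the tube's axis, and I corrected for that before release.
- In the last check the top camera's view of the wheel was mostly hidden by the arm, so I set aside its position reading (x = 0.459 m).

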